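# Cover the dry-block heater's well

### The arm

A 7-joint arm with a two-finger parallel gripper is mounted at the origin on a cart in front of the work surface, level with it; the furniture and walls round the work are solid. World frame = base frame: x ahead of the robot, y to its left, z up, the work surface at z = 0. Lengths are in m, angles in rad, forces in N, time in s.
With the tool pointing down it reaches from about 0.425 to 0.95 m from the base axis. Payload 4.7 kg.
Tool frame: the origin (TCP) lies on the centre line of the jaws, within the pads' length; the fingertips stand 17 mm ahead of it and the grasp point (between the pads) lies 2 mm behind it; z points along the fingers, y is the line along which they close (so a half turn about z gives the same grasp; the last joint's range is limited). The gripper opens to 87 mm and grips with 3 to 60 N. Pads are 19 mm wide; open, the fingers measure 117 mm over their backs; the gripper's body (75 mm by 190 mm) begins 51 mm behind the grasp point.
Start: joints at [1.296, 0.469, -0.049, 1.532, 0.024, 1.141, -0.082], TCP at [0.164, -0.655, 0.24] pointing down, gripper open.
Joint ranges: [-2.59, 2.59], [-0.33, 1.99], [-1.39, 1.29], [0.1, 2.45], [-1.04, 4.18], [0.21, 1.99], [-2.66, 2.66]. Speed limits (rad/s): [2.57, 2.57, 3.14, 3.14, 3.14, 3.14, 3.14].

### API

Orientations are given as a unit quaternion [x, y, z, w].
In Python, from cell import robot gives the robot as it stands.
- The arm moves only by the tool shift_gripper, called after "Request:" as name([rows], argument=value, ...), one row to a line, values as JSON. Schema: {"type":"object","properties":{"segments":{"type":"string"},"jaw":{"type":"number"},"clamp_n":{"type":"number"},"only":{"type":"string"},"quiet":{"type":"boolean"},"lines":{"type":"string"}},"required":["segments"],"additionalProperties":false}. segments is a string of 1 to 20 rows, one to a line, with the numbers parted by spaces; each row has 4 numbers: dx, dy, dz in m, then a turn about the tool's z in rad; each row is the pose to reach, as a shift and turn from the pose commanded when the call began, along the tool's axes at that moment; what a row does not reach only later rows make up. A row lasts 1/12 s, in which the tool goes at most 0.0417 m and 0.125 rad, less where a joint would pass 70% of its speed; a pose out of reach is approached as far as the arm can. jaw is the opening from 0.0 (shut) to 1.0 (fully open), set as the call begins (left out keeps the last). The fingers move at their own pace and stop on an object; clamp_n is the grip in N (left out, the last holds). Time passes only in rows, so rows that do not move let the fingers close. The tool returns the time, the measured TCP pose, the force, the opening and the grip force at its end. only (a regular expression) keeps the lines of the reply that match it, lines (a string "A,B") keeps lines A to B, and quiet returns only ok. Input that does not fit is refused with a message, and nothing moves.
- robot.state(): the state, without advancing time (a new reading comes with each control period).
- robot.capture(name): name is "scene" or "top" or "wrist"; returns the picture (400x640x3 uint8, blue, green, red); there is no depth.
- robot.calibration(name): a dict with "fx", "fy", "cx", "cy" (pixels), "world_to_cam" (4x4, takes a point from world to camera coordinates); the wrist camera has in their place "T_tool_cam" (4x4, takes a point from camera to tool coordinates, whose origin is the TCP and whose axes are the flange's). Camera axes: x right, y down, z forward; pixel columns grow to the right and rows downward; lengths in m; the calibration is good to about 2 mm. A picture is of the moment at which its call begins: read the wrist's pose just before it. calibration takes no time and is no camera call.
- robot.hand_in(): hands the job in; it is judged then, once.
The state is a dict: "t": time; "joints": joint angles; "joint_velocities": joint speeds; "joint_efforts": joint torques, N m; "position": TCP position; "eef_rot": TCP orientation; "wrist_force": force on the tool from outside, world axes, zero at the start; "torque": the same for the moment, N m; "grip_width": opening from 0.0 (shut) to 1.0 (fully open); "finger_force": force on a finger pad.
Only numpy, scipy, OpenCV 4.12 (cv2) and the standard library are available. Lean on these libraries where they do the work, as an engineer would, in place of code of your own. Each camera call takes 0.05 s, during which the arm holds its last target. There are 200 camera calls.

### The job

Close the well of the dry-block heater: lay the loose grey cover in it, press it down all round until it sits fully home and level, flush with the heater's top. Then lock it by pushing the steel slide fully across over the cover's edge. Leave the other things on the table where they are.

Things in the scene. Friction and masses are not known exactly. Their poses are not given: they have to be found in the camera images.
- heater: White dry-block heater, a fixed low box 150 (x) x 230 (y) x 60 mm high; origin at the centre of its underside, z up; display and dial on its front (-x). A rectangular well opens in its top, 96 (x) x 126 (y) mm, centre 25 mm towards +y from the origin, with a seat ledge all round 10 mm below the top (50 mm above the table) and four catch pins. The locking slide is on the top at the well's -y side.
- well (a point): Centre of the well at the height of the seat ledge: where the centre of the cover's underside lies when it is home. Axes as the heater's. The heater's top is 10 mm above it.
- catch0 (a joint): Steel catch pin, 8 mm thick, in the well's -x -y corner, 28 mm (x) and 43 mm (y) from the well's centre. 0 = up, 6 mm above the seat; 0.006 m = down, level with the seat; starts at 0 to 0.0025. It gives way downward only under about 8 N and stays where it has been pushed (no spring).
- catch1 (a joint): The like pin in the well's -x +y corner.
- catch2 (a joint): The like pin in the well's +x -y corner.
- catch3 (a joint): The like pin in the well's +x +y corner.
- cover: Loose grey plastic plate 90 (x) x 120 (y) x 10 mm, 0.15 kg, flat on the table; origin at the centre of its underside, z up; same after a half turn. Lowest 4 mm stepped in 3 mm. Black bow handle on top at the centre: bar 10 mm wide (x), 56 long (y), 24 to 36 mm above the underside. Fits the well with 3 mm to spare each side. Laid in, it rests on the pins; 10 to 15 N above each pin seats it.
- latch (a joint): Locking slide: flat steel plate 30 mm wide with a black knob, on the heater's top at the well's -y side. 0 = drawn back (starts 0 to 0.004), 0.022 m = fully across; it moves along the heater's +y over the cover's edge, with about 2 N, and stays where left. Its underside is 2.5 mm above the heater's top: it passes only over a cover that is home.
- latch_knob (a point): Centre of the top of the slide's black knob, 14 (x) x 12 (y) mm, 23.5 mm tall above the slide plate, top 90 mm above the table; moves with the slide.
- marker_black: Bystander: black and white marker pen, 17 x 135 x 16 mm, lying behind the cover at the start; origin centre of underside.
- micro_tube_0: Bystander: small tube with a lid, 42 x 20 x 13 mm, lying in front of the cover at the start; origin centre of underside.
- lab_timer: Bystander: lab timer, 62 x 72 x 17 mm, lying in front of the heater; origin centre of underside.
- dropper: Bystander: dropper bottle, 33 x 34 x 102 mm, standing behind the heater; origin centre of underside.

How it is judged:
On the way:
1. the cover sits home and level in the well, flush with the heater's top, with the slide still drawn back (z of cover in the frame of well between -0.002 and 0.0015 m and horizontal distance between cover and well below 0.006 m and angle between the y axis of cover and the y axis of heater, either way round below 0.12 rad and angle between cover's own z axis and vertical below 0.02 rad and value of joint latch below 0.012 m), for 0.2 s.
At the end, for the whole second after the job is handed in: The cover lies at rest in the well: underside within 1.5 mm of the seat, level within 0.02 rad, centre within 6 mm of the well's centre and square with it; the locking slide is across (over 18 of its 22 mm) (z of cover in the frame of well between -0.002 and 0.0015 m and horizontal distance between cover and well below 0.006 m and angle between the y axis of cover and the y axis of heater, either way round below 0.12 rad and angle between cover's own z axis and vertical below 0.02 rad and value of joint latch above 0.018 m and linear speed of cover below 0.02 m/s); the robot touches nothing.
It fails at once if a bystander (pen, tube, timer or dropper bottle) is moved more than 30 mm (distance of any of marker_black, micro_tube_0, lab_timer, dropper from where it was at the start of the episode above 0.03 m).
It also fails if it takes over 67 s, if anything falls off the work surface, if the arm or the gripper's body presses on something with over 40 N, if the wrist force passes 120 N, or if a joint passes its speed limit or range.

## Working session

There is one attempt and no reset: what is moved stays moved. The work goes in short steps, Python scripts to look and compute and a tool call to move; the robot and the scene stay as the last step left them, time stands still between calls to the robot, and variables do not carry over. Pictures are saved under pics/ and viewed, at most 10 in all, crops included, and the job is handed in when it is done.

```bash
ls; mkdir -p pics
```

Run:
```python
from cell import robot
import cv2,numpy as np
for n in("scene","top"):
    cv2.imwrite(f"pics/{n}0.png",robot.capture(n)); c=robot.calibration(n)
    print(n,c["fx"],c["fy"],c["cx"],c["cy"]);print(np.round(c["world_to_cam"],3))
print(robot.calibration("wrist"));s=robot.state();print(s["t"],s["position"],s["eef_rot"],s["wrist_force"])
```

```text
cell.py
pics
scene 473.2951745284261 473.2951745284261 318.90497398059483 195.53129896338297
[[-0.61  -0.793 -0.015  0.327]
 [-0.5    0.399 -0.769  0.33 ]
 [ 0.615 -0.461 -0.64   0.966]
 [ 0.     0.     0.     1.   ]]
top 385.9270365344412 385.9270365344412 319.0025047080555 200.92189851778338
[[ 0.083 -0.997  0.003 -0.035]
 [-0.97  -0.081 -0.231  0.545]
 [ 0.23   0.016 -0.973  0.855]
 [ 0.     0.     0.     1.   ]]
{'fx': 322.1385945766397, 'fy': 322.1385945766397, 'cx': 322.0941224253973, 'cy': 198.33258639091105, 'T_tool_cam': array([[-4.99626192e-04, -9.55742106e-01, -2.94205333e-01,
         8.06796267e-02],
       [ 9.99999824e-01, -3.83192527e-04, -4.53400589e-04,
         2.62915657e-04],
       [ 3.20596748e-04, -2.94205508e-01,  9.55742129e-01,
        -1.45030756e-01],
       [ 0.00000000e+00,  0.00000000e+00,  0.00000000e+00,
         1.00000000e+00]])}
0.1 [ 0.16410145 -0.65423012  0.23858845] [ 9.92461972e-01  1.22549891e-01 -1.37537513e-04 -8.60513364e-04] [-0.23873542 -0.36997734 -0.33930287]
```

View pics/scene0.png

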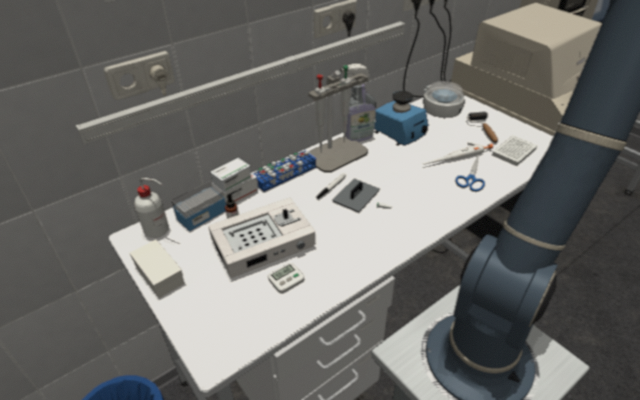

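View pics/top0.png

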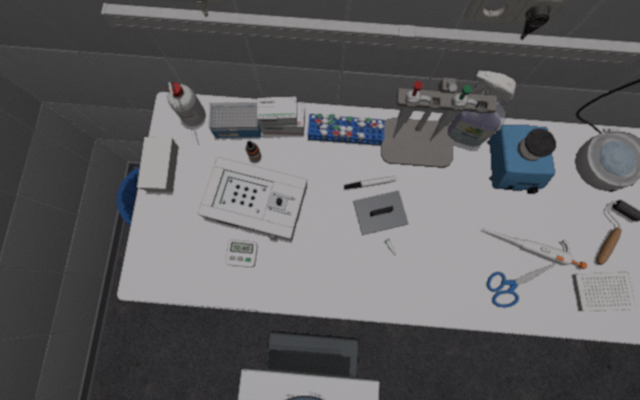

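The scene and top views show the cover lying flat. In the top view it is at about (381,213), with its handle at (381,211). The heater is at (253,198), its well at (241,193) and its knob at (279,202). The pen is at (370,184), the tube at (391,246), the timer at (241,253) and the dropper at (253,152).

Create h.py:
```python
import numpy as np,cv2
from cell import robot
from scipy.spatial.transform import Rotation as R
def cam(n):  # K-dict, camera origin, cam->world rotation
    c=robot.calibration(n)
    if n=="wrist":
        s=robot.state();T=np.eye(4);T[:3,:3]=R.from_quat(s["eef_rot"]).as_matrix();T[:3,3]=s["position"];W=T@c["T_tool_cam"]
    else: W=np.linalg.inv(c["world_to_cam"])
    return c,W
def ray(cw,uv):
    c,W=cw;d=W[:3,:3]@[(uv[0]-c["cx"])/c["fx"],(uv[1]-c["cy"])/c["fy"],1];return W[:3,3],d
def plane(cw,uv,z):
    o,d=ray(cw,uv);return o+d*(z-o[2])/d[2]
def tri(*rays):
    A=sum(np.eye(3)-np.outer(d,d)/(d@d) for o,d in rays);b=sum((np.eye(3)-np.outer(d,d)/(d@d))@o for o,d in rays)
    return np.linalg.solve(A,b)
```

Run:
```python
from h import *
t,s=cam("top"),cam("scene")
for n,uv,z in [("cover",(381,213),.01),("well",(241,193),.06),("knob",(279,201),.09),("heaterTL",(219,161),.06),("TR",(306,177),.06),("BL",(200,203),.06),("handleL",(371,212),.036),("handleR",(393,210),.036)]:
    print(n,plane(t,uv,z).round(3))
print("tri handle",tri(ray(t,(381,211)),ray(s,(357,188))).round(3))
print("tri knob",tri(ray(t,(279,201)),ray(s,(287,214))).round(3))
```

```text
cover [ 0.541 -0.146  0.01 ]
well [0.551 0.199 0.06 ]
knob [0.532 0.102 0.09 ]
heaterTL [0.627 0.263 0.06 ]
TR [0.604 0.047 0.06 ]
BL [0.519 0.293 0.06 ]
handleL [ 0.536 -0.118  0.036]
handleR [ 0.546 -0.171  0.036]
tri handle [ 0.542 -0.142  0.031]
tri knob [0.535 0.103 0.075]
```

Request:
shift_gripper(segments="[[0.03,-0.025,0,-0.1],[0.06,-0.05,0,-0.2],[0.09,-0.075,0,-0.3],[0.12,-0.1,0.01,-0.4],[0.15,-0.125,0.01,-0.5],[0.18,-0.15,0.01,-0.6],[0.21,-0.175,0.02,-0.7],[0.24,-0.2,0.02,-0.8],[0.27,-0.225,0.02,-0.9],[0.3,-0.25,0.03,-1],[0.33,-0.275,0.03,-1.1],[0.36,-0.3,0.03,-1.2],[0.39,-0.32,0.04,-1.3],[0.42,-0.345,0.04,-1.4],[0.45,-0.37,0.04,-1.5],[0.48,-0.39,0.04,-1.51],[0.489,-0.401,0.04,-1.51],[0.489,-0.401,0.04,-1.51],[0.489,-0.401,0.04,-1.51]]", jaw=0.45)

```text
refused: segments: the value is not of type 'string' (schema: type "string"). Nothing was moved.
```

Nothing moved. I misread the format; it is rows one to a line, with the numbers parted by spaces. Resending.

Request:
shift_gripper(segments="0.03 -0.025 0 -0.1\n0.06 -0.05 0 -0.2\n0.09 -0.075 0 -0.3\n0.12 -0.1 0.01 -0.4\n0.15 -0.125 0.01 -0.5\n0.18 -0.15 0.01 -0.6\n0.21 -0.175 0.02 -0.7\n0.24 -0.2 0.02 -0.8\n0.27 -0.225 0.02 -0.9\n0.3 -0.25 0.03 -1\n0.33 -0.275 0.03 -1.1\n0.36 -0.3 0.03 -1.2\n0.39 -0.32 0.04 -1.3\n0.42 -0.345 0.04 -1.4\n0.45 -0.37 0.04 -1.5\n0.48 -0.39 0.04 -1.51\n0.489 -0.401 0.04 -1.51\n0.489 -0.401 0.04 -1.51\n0.489 -0.401 0.04 -1.51", jaw=0.45)

```text
t: 1.68
position: [0.5409, -0.1461, 0.1991]
eef_rot: [0.638, 0.77, -0.0, -0.0]
wrist_force: [-0.2, -0.0, 0.5]
grip_width: 0.449
finger_force: 0.0
```

Run:
```python
from h import *
cv2.imwrite("pics/w1.png",robot.capture("wrist"));s=robot.state();print(s["joints"].round(3),s["eef_rot"].round(4))
```

```text
[ 0.639  0.381 -0.571  1.83   0.242  1.001  0.153] [ 6.390e-01  7.692e-01 -7.000e-04 -3.000e-04]
```

View pics/w1.png

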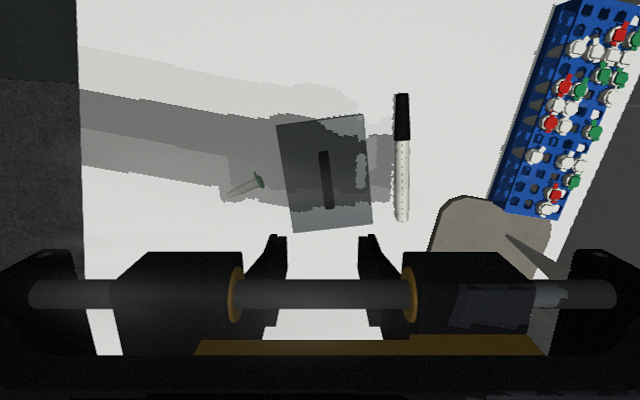

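The wrist view shows the cover's corners at about (276,125), (362,114), (373,224) and (293,233). The black handle is at (326,180), the pen at (402,160) and the tube at (245,185).

Add to h.py:
```python
def dark(img,roi,th):
    u0,u1,v0,v1=roi;m=(img[v0:v1,u0:u1].max(2)<th).astype(np.uint8)
    c=max(cv2.findContours(m,0,2)[0],key=cv2.contourArea);(x,y),wh,a=cv2.minAreaRect(c);p=cv2.boxPoints(((x,y),wh,a))+[u0,v0]
    return np.array([x+u0,y+v0]),wh,p,cv2.contourArea(c)
```

Run:
```python
from h import *
w,t,s=cam("wrist"),cam("top"),cam("scene")
iw=robot.capture("wrist");it=robot.capture("top");isc=robot.capture("scene")
print(iw[180,290:350:4].max(1), it[212,360:402:3].max(1))
hw=dark(iw,(306,346,140,222),45);ht=dark(it,(362,402,202,222),45);hs=dark(isc,(345,370,178,200),45)
for h in(hw,ht,hs):print(h[0],h[1],h[3])
for a in [(ray(w,hw[0]),ray(t,ht[0])),(ray(w,hw[0]),ray(s,hs[0])),(ray(w,hw[0]),ray(t,ht[0]),ray(s,hs[0]))]:print(tri(*a).round(4))
P=[plane(w,p,.036) for p in hw[2]];print(np.round(P,4))
print("plane",plane(w,hw[0],.034))
C=[plane(w,p,.01) for p in [(276,125),(362,114),(373,224),(293,233)]];print(np.round(C,4),np.mean(C,0))
for i in range(4):d=C[i]-C[(i+1)%4];print(np.linalg.norm(d),np.arctan2(d[1],d[0]))
```

```text
[67 68 64 67 63 65 63 63 55 40 41 61 64 60 61] [120  69  67  52  18  19  20  32  51  43  24  29  24  26]
[325.92683029 171.341465  ] (44.835201263427734, 11.264016151428223) 367.0
[385.5 211.5] (19.0, 31.0) 236.5
[355.50344753 190.05862045] (6.809730052947998, 17.854778289794922) 68.0
[ 5.453e-01 -1.501e-01  2.000e-04]
[ 0.5414 -0.1354  0.0276]
[ 0.5442 -0.1445  0.0206]
[[ 0.5293 -0.1144  0.036 ]
 [ 0.5396 -0.1112  0.036 ]
 [ 0.5529 -0.1538  0.036 ]
 [ 0.5421 -0.1571  0.036 ]]
plane [ 0.54095381 -0.13411367  0.034     ]
[[ 0.4835 -0.1014  0.01  ]
 [ 0.5668 -0.0749  0.01  ]
 [ 0.6048 -0.1883  0.01  ]
 [ 0.519  -0.2153  0.01  ]] [ 0.54350531 -0.1449894   0.01      ]
0.08747733594955145 -2.8337370875177674
0.11958999424566508 1.8935992547699416
0.0899232334436937 0.30537566644132036
0.11935544901822594 -1.2684548446144674
```

Request:
shift_gripper(segments="-0.015 0 0.03 -0.06\n-0.03 0 0.06 -0.123\n-0.03 0 0.06 -0.123\n-0.03 0 0.06 -0.123", quiet=true)

```text
ok
```

```bash
cp pics/w1.png /tmp/
```

Run:
```python
from h import *
w=cam("wrist");iw=robot.capture("wrist");cv2.imwrite("pics/w2.png",iw);print(w[1].round(4).tolist(),robot.state()["position"])
```

```text
[[0.9545, 0.286, 0.0842, 0.5208], [0.2981, -0.9127, -0.2795, -0.101], [-0.0031, 0.2919, -0.9564, 0.2834], [0.0, 0.0, 0.0, 1.0]] [ 0.54626546 -0.1767189   0.13983654]
```

View pics/w2.png

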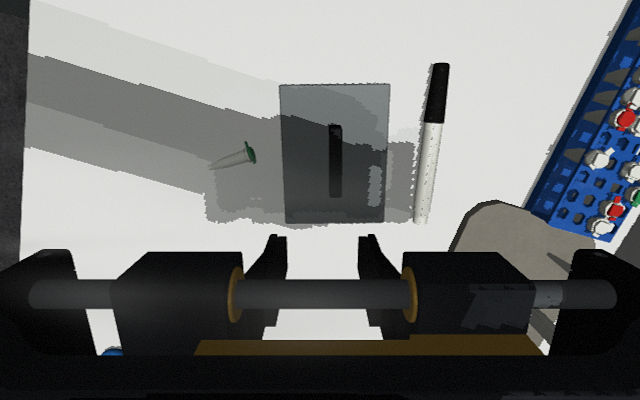

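The cover is now square in the view: corners (279,84), (390,84), (384,222), (285,222). The handle bar runs from about (335,125) to (336,198), and the fingers straddle column 322.

Run:
```python
from h import *
c=robot.calibration("wrist");T=np.eye(4);T[:3,:3]=R.from_quat([.639,.7692,-.0007,-.0003]).as_matrix();T[:3,3]=[.5409,-.1461,.1991]
w1=(c,T@c["T_tool_cam"]);w2=cam("wrist")
g=lambda f,th:cv2.inRange(cv2.cvtColor(cv2.imread(f),6),0,th)
def bar(f,roi,th):
    u0,u1,v0,v1=roi;m=g(f,th)[v0:v1,u0:u1];m=cv2.morphologyEx(m,cv2.MORPH_CLOSE,np.ones((3,3),np.uint8));k=max(cv2.findContours(m,0,2)[0],key=cv2.contourArea)
    r=cv2.minAreaRect(k);return np.array(r[0])+[u0,v0],r[1]
b1=bar("pics/w1.png",(306,346,130,220),42);b2=bar("pics/w2.png",(312,360,105,212),42);print(b1,b2)
print("handle tri",tri(ray(w1,b1[0]),ray(w2,b2[0])).round(4),"on .036",plane(w2,b2[0],.036).round(4),plane(w2,b2[0],.03).round(4))
C=[plane(w2,p,.01) for p in [(279,84),(390,84),(384,222),(285,222)]];m=np.mean(C,0);print(np.round(C,4),m)
for i in range(4):d=C[i]-C[(i+1)%4];print(np.linalg.norm(d).round(4),np.arctan2(d[1],d[0]).round(3))
C1=[(276,125),(362,114),(373,224),(293,233)];C2=[(279,84),(390,84),(384,222),(285,222)]
print("corner z",[tri(ray(w1,a),ray(w2,b)).round(3).tolist() for a,b in zip(C1,C2)])
r=R.from_quat(robot.state()["eef_rot"]).as_matrix();p=robot.state()["position"];print(np.arctan2(r[1,0],r[0,0]))
print("to cover centre, tool axes",r.T@(m-p))
```

```text
(array([326.11538696, 179.42308044]), (58.17229080200195, 10.791020393371582)) (array([335. , 160.5]), (73.0, 14.0))
handle tri [ 0.5433 -0.1384  0.0446] on .036 [ 0.5448 -0.1402  0.036 ] [ 0.5454 -0.1412  0.03  ]
[[ 0.4849 -0.0988  0.01  ]
 [ 0.5702 -0.072   0.01  ]
 [ 0.6076 -0.1849  0.01  ]
 [ 0.5213 -0.212   0.01  ]] [ 0.54600002 -0.1419347   0.01      ]
0.0894 -2.837
0.1189 1.891
0.0904 0.305
0.1189 -1.259
corner z [[0.486, -0.099, 0.019], [0.566, -0.073, 0.028], [0.597, -0.175, 0.043], [0.521, -0.184, 0.078]]
1.8759332419067083
to cover centre, tool axes [0.033176   0.01020275 0.12985683]
```

Request:
shift_gripper(segments="0.02 0.01 0.02 0\n0.034 0.01 0.05 0\n0.034 0.01 0.08 0\n0.034 0.01 0.1 0\n0.034 0.01 0.109 0\n0.034 0.01 0.109 0")

```text
t: 2.77
position: [0.5456, -0.1402, 0.0304]
eef_rot: [0.59, 0.807, -0.0, -0.0]
wrist_force: [-0.4, 0.8, 0.5]
grip_width: 0.454
finger_force: 0.0
```

Request:
shift_gripper(segments="0 0 0 0\n0 0 0 0\n0 0 0 0\n0 0 0 0\n0 0 0 0\n0 0 0 0", jaw=0, clamp_n=30)

```text
t: 3.27
position: [0.5458, -0.1412, 0.0312]
eef_rot: [0.59, 0.807, -0.0, 0.0]
wrist_force: [-1.8, -0.5, 3.6]
grip_width: 0.112
finger_force: 30.0
```

Request:
shift_gripper(segments="0 0 -0.02 0\n0 0 -0.05 0\n0 0 -0.08 0\n0 0 -0.12 0\n0.03 0.01 -0.14 0\n0.06 0.02 -0.16 0.05\n0.09 0.03 -0.18 0.1\n0.12 0.035 -0.2 0.2\n0.15 0.045 -0.22 0.3\n0.18 0.055 -0.22 0.35\n0.21 0.06 -0.22 0.41\n0.2315 0.0675 -0.22 0.41\n0.2315 0.0675 -0.22 0.41\n0.2315 0.0675 -0.22 0.41\n0.2315 0.0675 -0.22 0.41")

```text
t: 4.52
position: [0.5397, 0.0994, 0.2502]
eef_rot: [0.742, 0.67, -0.001, 0.0]
wrist_force: [0.1, -0.3, -1.0]
grip_width: 0.108
finger_force: 30.0
```

Run:
```python
from h import *
w=cam("wrist");cv2.imwrite("pics/w3.png",robot.capture("wrist"));np.save("w3.npy",w[1]);cv2.imwrite("pics/top3.png",robot.capture("top"));cv2.imwrite("pics/scene3.png",robot.capture("scene"))
```

```text
(no output)
```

View pics/w3.png

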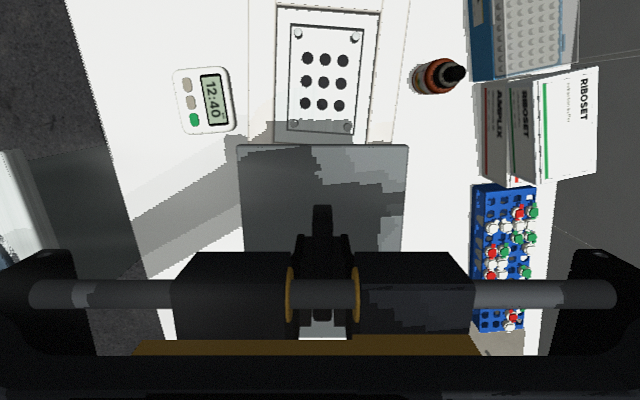

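The well is at columns 277–380 and rows 4–142. Its four pins are near (298,34), (357,43), (294,124) and (352,128), and the cover in hand starts at row 145. I'll enlarge this region.

```bash
python3 -c "
import cv2
i=cv2.imread('pics/w3.png')[0:150,235:425];cv2.imwrite('pics/w3c.png',cv2.resize(i,None,fx=4,fy=4,interpolation=2))"
```

```text
(no output)
```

View pics/w3c.png

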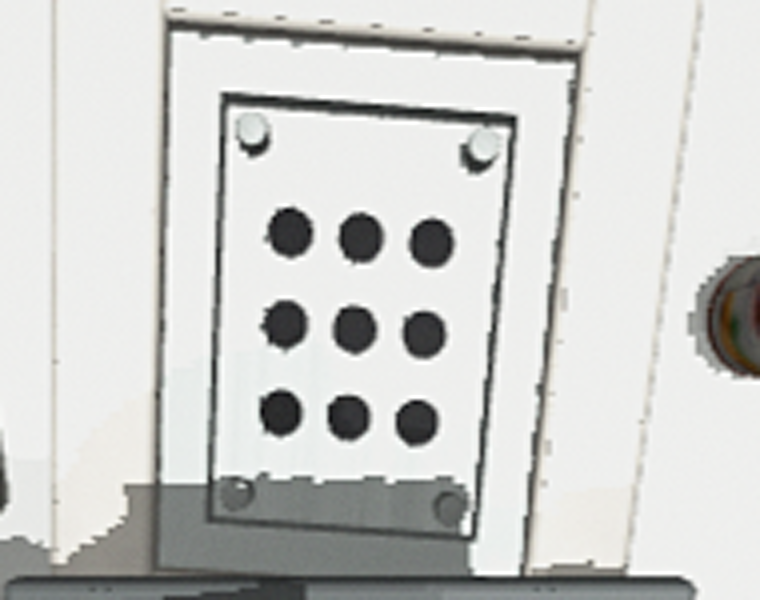

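Enlarged, the pin tops are at crop (253,130), (485,146), (237,492) and (449,507). The inner ledge corners are at (224,96), (516,118), (474,537) and (210,518), and the well floor's 9 holes are also visible.

Run:
```python
from h import *
w=(robot.calibration("wrist"),np.load("w3.npy"))
f=lambda p:(p[0]/4+235-.4,p[1]/4-.4)
for n,L,z in [("pins",[(253,130),(485,146),(449,507),(237,492)],.055),("ledge",[(224,96),(516,118),(474,537),(210,518)],.05)]:
    C=[plane(w,f(p),z) for p in L];m=np.mean(C,0);print(n,np.round(C,4).tolist(),m.round(4))
    for i in range(4):d=C[i]-C[(i+1)%4];print(np.linalg.norm(d).round(4),np.arctan2(d[1],d[0]).round(3))
t=cam("top")
it=cv2.imread("pics/top0.png");m=(it.max(2)<60).astype(np.uint8)[175:215,222:262]
k=[c for c in cv2.findContours(m,0,2)[0]];print([(cv2.boundingRect(c)) for c in k])
```

```text
pins [[0.5308, 0.2427, 0.055], [0.5856, 0.2336, 0.055], [0.5702, 0.1503, 0.055], [0.5162, 0.1596, 0.055]] [0.5507 0.1966 0.055 ]
0.0555 2.976
0.0848 1.389
0.0548 -0.172
0.0844 -1.745
ledge [[0.5246, 0.2517, 0.05], [0.594, 0.2397, 0.05], [0.5765, 0.1414, 0.05], [0.5078, 0.1535, 0.05]] [0.5507 0.1966 0.05  ]
0.0704 2.971
0.0999 1.395
0.0697 -0.174
0.0997 -1.739
[(28, 29, 2, 2), (19, 27, 2, 2), (10, 25, 3, 2), (30, 22, 2, 2), (21, 20, 2, 2), (13, 18, 2, 2), (32, 15, 2, 2), (23, 13, 3, 2), (15, 11, 2, 2)]
```

Request:
shift_gripper(segments="-0.05 0 -0.03 0\n-0.07 0 -0.05 0\n-0.07 0 -0.05 0\n-0.07 0 -0.05 0")

```text
t: 5.0
position: [0.5338, 0.0271, 0.3021]
eef_rot: [0.745, 0.667, 0.001, 0.002]
wrist_force: [-0.1, 0.9, -1.6]
grip_width: 0.112
finger_force: 30.0
```

Run:
```python
from h import *
w=cam("wrist");cv2.imwrite("pics/w4.png",robot.capture("wrist"));np.save("w4.npy",w[1])
i=cv2.imread('pics/w4.png')[0:150,235:425];cv2.imwrite('pics/w4c.png',cv2.resize(i,None,fx=4,fy=4,interpolation=2))
```

```text
(no output)
```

View pics/w4c.png

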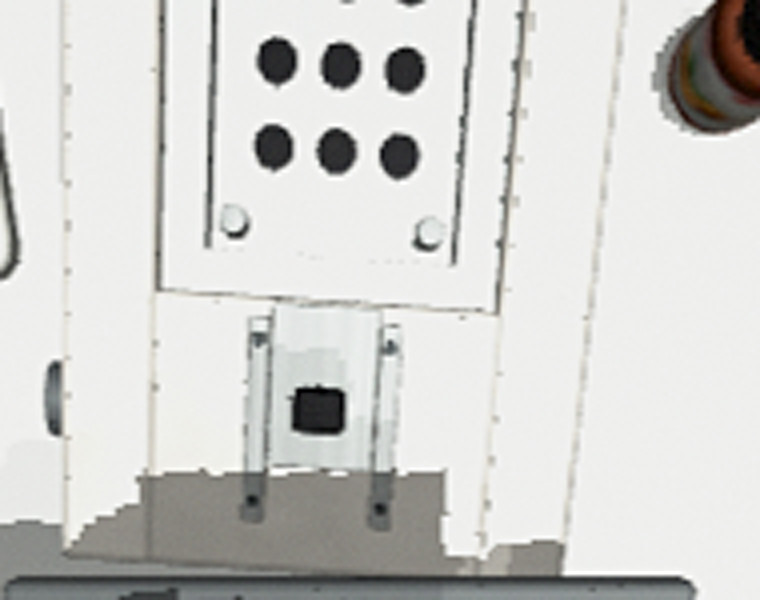

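The second view shows the −y pins at crop (235,220) and (429,232), the well's −y edge from (156,290) to (496,313), and the knob's top at (319,410). The slide is drawn back.

Run:
```python
from h import *
c=robot.calibration("wrist");w3=(c,np.load("w3.npy"));w4=(c,np.load("w4.npy"))
f=lambda p:(p[0]/4+235-.4,p[1]/4-.4)
# pins and bottom hole row (hole L, hole R) in both views
for a,b in [((237,492),(235,220)),((449,507),(429,232)),((281,413),(274,148)),((416,422),(399,157))]:
    print("tri",tri(ray(w3,f(a)),ray(w4,f(b))).round(4))
for p in [(235,220),(429,232)]:print("pin w4",plane(w4,f(p),.055).round(4))
E4=[plane(w4,f(p),.06) for p in [(156,290),(496,313)]];d=E4[1]-E4[0];print("edge",np.round(E4,4),np.linalg.norm(d),np.arctan2(d[1],d[0]))
k=plane(w4,f((319,410)),.09);print("knob",k.round(4))
a=1.396-np.pi/2;y=np.array([-np.sin(a),np.cos(a),0]);x=np.array([np.cos(a),np.sin(a),0])
m=np.mean(E4,0);print("centre from edge",(m+y*.063).round(4))
well=np.array([.5507,.1966,.05]);print("knob rel well",x@(k-well),y@(k-well))
top=plane(cam("top"),(222+22,175+21),.05);print("top centre hole",top)
s=robot.state();r=R.from_quat(s["eef_rot"]).as_matrix();print(s["position"],np.arctan2(r[1,0],r[0,0]), r.T@(well-s["position"]))
```

```text
tri [0.5157 0.1591 0.0471]
tri [0.5706 0.1497 0.0489]
tri [0.529  0.1777 0.0392]
tri [0.5645 0.1718 0.0376]
pin w4 [0.5164 0.1581 0.055 ]
pin w4 [0.5701 0.1491 0.055 ]
edge [[0.4923 0.142  0.06  ]
 [0.5866 0.1255 0.06  ]] 0.09574567453338997 -0.1727050879867837
knob [0.5346 0.1051 0.09  ]
centre from edge [0.5504 0.1958 0.06  ]
knob rel well 2.0491994830239973e-05 -0.09286607253149182
top centre hole [0.54679905 0.19264384 0.05      ]
[0.53298639 0.02919061 0.30095969] 1.4652022603951904 [ 0.16832272 -0.00033549  0.25097368]
```

Both views agree on the well: centre (0.5506, 0.196), y axis at 1.397 rad, heights and sizes consistent. The cover's front edge shows it sits about 1.7 mm behind the TCP in the hand. I'll move above the well.

Request:
shift_gripper(segments="0.03 0 0 0.02\n0.07 0 0.02 0.04\n0.1 0 0.04 0.06\n0.13 0 0.06 0.072\n0.16 0 0.09 0.072\n0.17 0 0.12 0.072\n0.17 0 0.15 0.072\n0.17 0 0.18 0.072\n0.17 0 0.195 0.072\n0.17 0 0.195 0.072\n0.17 0 0.195 0.072\n0.17 0 0.195 0.072\n0.17 0 0.195 0.072")

```text
t: 6.13
position: [0.5509, 0.2006, 0.1071]
eef_rot: [0.766, 0.643, 0.001, 0.0]
wrist_force: [0.1, -0.4, -1.5]
grip_width: 0.112
finger_force: 30.0
```

Run:
```python
from h import *
s=robot.state();r=R.from_quat(s["eef_rot"]).as_matrix();print(s["position"].round(4),np.arctan2(r[1,0],r[0,0]), r.T@(np.array([.5509,.1977,.08])-s["position"]))
cv2.imwrite("pics/w5.png",robot.capture("wrist"));cv2.imwrite("pics/sc5.png",cv2.resize(robot.capture("scene")[170:290,180:340],None,fx=4.5,fy=4.5))
```

```text
[0.5509 0.2006 0.1071] 1.397075585527592 [-0.00293549  0.00040588  0.02708018]
```

View pics/w5.png

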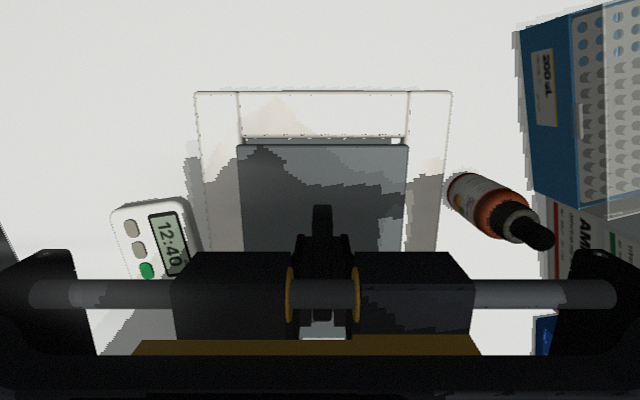

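The well's +y edge shows at row ~136, columns 240–405. It is parallel to and centred on the cover's front edge (row 145), so a 2.3 mm back-shift centres it.

Request:
shift_gripper(segments="-0.0023 0.0003 0 0\n-0.0023 0.0003 0 0\n-0.0023 0.0003 0.008 0\n-0.0023 0.0003 0.014 0\n-0.0023 0.0003 0.017 0\n-0.0023 0.0003 0.02 0\n-0.0023 0.0003 0.02 0\n-0.0023 0.0003 0.02 0")

```text
t: 6.9
position: [0.5496, 0.1973, 0.0856]
eef_rot: [0.766, 0.643, -0.001, 0.0]
wrist_force: [-1.6, -1.2, 3.4]
grip_width: 0.115
finger_force: 30.0
```

Request:
shift_gripper(segments="0 0 0 0\n0 0 0 0\n0 0 0 0\n0 0 -0.004 0\n0 0 -0.004 0", jaw=0.47)

```text
t: 7.32
position: [0.5505, 0.1977, 0.0901]
eef_rot: [0.766, 0.643, 0.001, 0.0]
wrist_force: [-0.8, 0.1, -0.6]
grip_width: 0.399
finger_force: 0.0
```

Request:
shift_gripper(segments="0.02 0 0 0\n0.041 0 0 0\n0.041 0 0 0\n0.041 0 0.003 0\n0.041 0 0.006 0\n0.041 0 0.008 0\n0.041 0 0.008 0")

```text
t: 7.9
position: [0.5572, 0.2369, 0.0817]
eef_rot: [0.766, 0.643, -0.0, 0.0]
wrist_force: [-0.4, 0.4, 3.1]
grip_width: 0.468
finger_force: 1.5
```

Request:
shift_gripper(segments="0 0 0.002 0\n0 0 0.003 0\n0 0 0.003 0")

```text
t: 8.15
position: [0.5573, 0.237, 0.0803]
eef_rot: [0.766, 0.643, -0.0, 0.001]
wrist_force: [-3.6, -1.9, 13.2]
grip_width: 0.469
finger_force: 6.6
```

Request:
shift_gripper(segments="0 0 0.001 0\n0 0 0.002 0\n0 0 0.002 0")

```text
t: 8.4
position: [0.5573, 0.2373, 0.0788]
eef_rot: [0.766, 0.643, 0.0, 0.001]
wrist_force: [-3.9, -1.7, 15.5]
grip_width: 0.468
finger_force: 7.7
```

Request:
shift_gripper(segments="0 0 0.001 0\n0 0 0.0015 0\n0 0 0.0015 0")

```text
t: 8.65
position: [0.5574, 0.2373, 0.0782]
eef_rot: [0.766, 0.642, 0.0, 0.001]
wrist_force: [-5.8, -3.0, 20.5]
grip_width: 0.469
finger_force: 10.4
```

Request:
shift_gripper(segments="0 0 0.001 0\n0 0 0.001 0\n0 0 0.001 0")

```text
t: 8.9
position: [0.5574, 0.2374, 0.0781]
eef_rot: [0.766, 0.642, -0.0, 0.001]
wrist_force: [-7.3, -4.6, 26.5]
grip_width: 0.466
finger_force: 13.2
```

Request:
shift_gripper(segments="0 0 0.001 0\n0 0 0.001 0\n0 0 0.001 0")

```text
t: 9.15
position: [0.5574, 0.2374, 0.078]
eef_rot: [0.766, 0.642, -0.0, 0.002]
wrist_force: [-8.9, -4.7, 32.8]
grip_width: 0.469
finger_force: 16.1
```

Request:
shift_gripper(segments="0 0 -0.012 0\n-0.04 0 -0.012 0\n-0.08 0 -0.012 0\n-0.086 0 -0.012 0\n-0.086 0 -0.012 0\n-0.086 0 -0.007 0\n-0.086 0 -0.004 0\n-0.086 0 -0.004 0")

```text
t: 9.82
position: [0.5431, 0.1519, 0.0778]
eef_rot: [0.766, 0.643, -0.001, 0.002]
wrist_force: [-0.6, -5.8, 9.5]
grip_width: 0.472
finger_force: 4.6
```

Request:
shift_gripper(segments="0 0 0.002 0\n0 0 0.003 0\n0 0 0.003 0")

```text
t: 10.07
position: [0.5432, 0.1519, 0.0773]
eef_rot: [0.766, 0.643, -0.001, 0.003]
wrist_force: [-7.1, -9.4, 29.7]
grip_width: 0.47
finger_force: 14.5
```

Request:
shift_gripper(segments="0 0 0.001 0\n0 0 0.002 0\n0 0 0.002 0")

```text
t: 10.32
position: [0.5432, 0.152, 0.0773]
eef_rot: [0.766, 0.643, -0.002, 0.003]
wrist_force: [-11.0, -11.7, 42.9]
grip_width: 0.472
finger_force: 21.4
```

Request:
shift_gripper(segments="0 0 -0.012 0\n0.04 0 -0.012 0\n0.08 0 -0.012 0\n0.086 0 -0.012 0\n0.086 0 -0.012 0\n0.086 0 -0.007 0\n0.086 0 -0.004 0\n0.086 0 -0.002 0\n0.086 0 0 0\n0.086 0 0 0")

```text
t: 11.15
position: [0.557, 0.2391, 0.0772]
eef_rot: [0.766, 0.643, 0.001, 0.001]
wrist_force: [-10.5, -3.8, 35.8]
grip_width: 0.469
finger_force: 17.8
```

Request:
shift_gripper(segments="0 0 -0.015 0\n0 0 -0.04 0\n-0.06 0 -0.08 0\n-0.1 0 -0.12 0\n-0.14 0 -0.12 0\n-0.14 0 -0.12 0\n-0.14 0 -0.12 0")

```text
t: 11.73
position: [0.5334, 0.0897, 0.1933]
eef_rot: [0.77, 0.638, -0.001, 0.003]
wrist_force: [0.3, -0.9, -1.2]
grip_width: 0.466
finger_force: 0.0
```

Run:
```python
from h import *
w=cam("wrist");i=robot.capture("wrist");np.save("w6.npy",w[1]);cv2.imwrite("pics/w6.png",i)
```

```text
(no output)
```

View pics/w6.png

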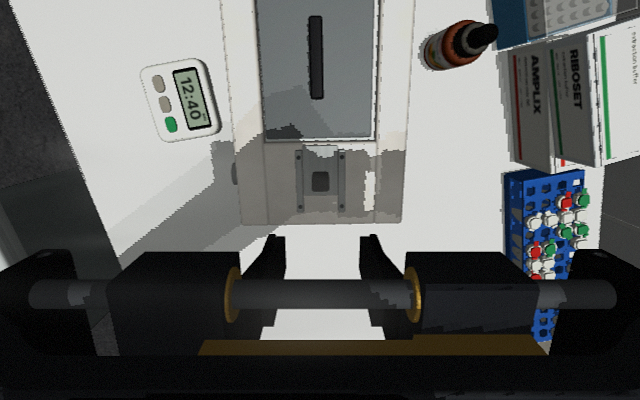

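The cover sits evenly in the well, with no visible edge raised; both ends stopped at the same height. The knob is at (320,181) and the bystanders look untouched. Next I work out the approach to the knob.

Run:
```python
from h import *
c=robot.calibration("wrist");w4=(c,np.load("w4.npy"));w6=(c,np.load("w6.npy"))
k,wh,_,_=dark(cv2.imread("pics/w6.png"),(308,332,166,194),75);print(k,wh,plane(w6,k,.09).round(4))
print("tri",tri(ray(w4,(314.4,102.1)),ray(w6,k)).round(4))
# cover top corners (near side) seen at z=.06
s=robot.state();r=R.from_quat(s["eef_rot"]).as_matrix();p=s["position"]
kn=(plane(w6,k,.09)+[.5346,.1051,.09])/2;a=np.arctan2(r[1,0],r[0,0]);y=np.array([np.cos(1.397),np.sin(1.397),0])
print(kn.round(4),p.round(4),a,"to 27mm behind knob, z .091:",r.T@(kn-.027*y+[0,0,.001]-p))
```

```text
[320. 181.] (20.0, 18.0) [0.5352 0.1078 0.09  ]
tri [0.5345 0.1051 0.0791]
[0.5349 0.1064 0.09  ] [0.5332 0.0934 0.1924] 1.3865357977423547 to 27mm behind knob, z .091: [-0.01357638 -0.00066292  0.10144927]
```

Request:
shift_gripper(segments="-0.01 0 0.03 0\n-0.014 0 0.06 0\n-0.014 0 0.06 0\n-0.014 0 0.06 0\n-0.014 0 0.06 0", jaw=0, clamp_n=10)

```text
t: 12.2
position: [0.5309, 0.0873, 0.1327]
eef_rot: [0.766, 0.643, 0.001, -0.0]
wrist_force: [0.0, -0.1, 0.2]
grip_width: 0.175
finger_force: 0.0
```

Request:
shift_gripper(segments="0 0 0.02 0\n0 0 0.04 0\n0 0 0.04 0\n0 0 0.04 0")

```text
t: 12.53
position: [0.5308, 0.087, 0.0928]
eef_rot: [0.766, 0.643, 0.0, -0.0]
wrist_force: [0.6, -0.5, 0.1]
grip_width: 0.008
finger_force: 0.0
```

Request:
shift_gripper(segments="0.003 0 0 0\n0.006 0 0 0\n0.009 0 0 0\n0.012 0 0 0\n0.015 0 0 0\n0.018 0 0 0\n0.018 0 0 0")

```text
t: 13.12
position: [0.5341, 0.1048, 0.0924]
eef_rot: [0.766, 0.643, 0.001, 0.0]
wrist_force: [0.2, -0.8, -0.4]
grip_width: 0.01
finger_force: 0.1
```

Request:
shift_gripper(segments="0.002 0 0 0\n0.004 0 0 0\n0.006 0 0 0\n0.006 0 0 0")

```text
t: 13.45
position: [0.5344, 0.1084, 0.092]
eef_rot: [0.766, 0.643, -0.001, 0.001]
wrist_force: [-0.8, -5.5, 3.4]
grip_width: 0.006
finger_force: 2.5
```

Request:
shift_gripper(segments="0.001 0 0 0\n0.002 0 0 0\n0.002 0 0 0")

```text
t: 13.7
position: [0.5344, 0.1085, 0.092]
eef_rot: [0.766, 0.642, -0.003, 0.001]
wrist_force: [-0.9, -8.2, 5.9]
grip_width: 0.003
finger_force: 4.2
```

The push stopped firmly after 22 mm of TCP travel. I'll back off and measure the knob by code.

Request:
shift_gripper(segments="-0.02 0 0 0\n-0.02 0 -0.04 0\n-0.02 0 -0.08 0\n-0.02 0 -0.1 0\n-0.02 0 -0.1 0\n-0.02 0 -0.1 0\n-0.02 0 -0.1 0", quiet=true)

```text
ok
```

Run:
```python
from h import *
w=cam("wrist");i=robot.capture("wrist");cv2.imwrite("pics/w7.png",i)
c=w[0];u=np.linalg.inv(w[1])@[.5349,.1064,.09,1];g=(c["fx"]*u[0]/u[2]+c["cx"],c["fy"]*u[1]/u[2]+c["cy"]);print("old knob px",np.round(g,1))
u0,v0=int(g[0])-60,int(g[1])-70
print("dark blobs near")
m=cv2.inRange(i[v0:v0+110,u0:u0+120].max(2),0,55)
for k in cv2.findContours(m,0,2)[0]:
    if cv2.contourArea(k)>60:
        b=cv2.boundingRect(k);q=(b[0]+b[2]/2+u0,b[1]+b[3]/2+v0);print(b[2:],q,plane(w,q,.09).round(4))
cv2.imwrite("pics/w7c.png",cv2.resize(i[v0:v0+110,u0:u0+120],None,fx=5,fy=5,interpolation=2))
```

```text
old knob px [325.  186.6]
dark blobs near
(19, 19) (325.5, 161.5) [0.5387 0.1261 0.09  ]
(36, 16) (289.0, 134.0) [0.5152 0.1514 0.09  ]
```

View pics/w7c.png

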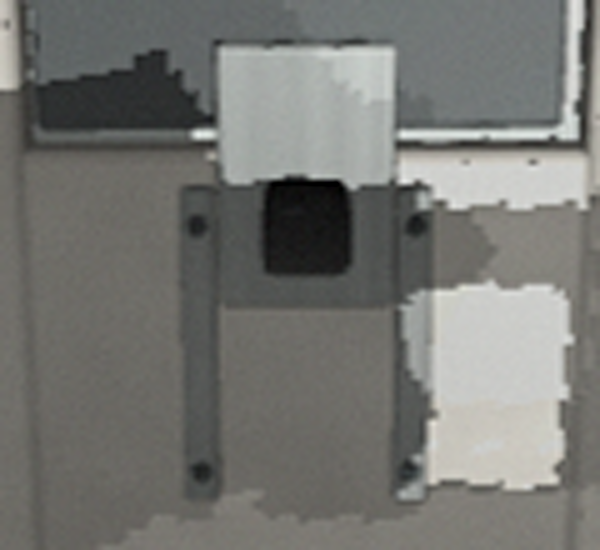

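The slide now lies over the cover's edge, with the knob at crop (308,228), about 19–20 mm further on. I'll push once more to confirm it's at the end stop.

Request:
shift_gripper(segments="0 0 0.05 0\n0 0 0.08 0\n0 0 0.1 0\n0 0 0.1 0\n0.01 0 0.1 0\n0.018 0 0.1 0\n0.02 0 0.1 0\n0.02 0 0.1 0")

```text
t: 15.0
position: [0.5345, 0.1086, 0.0923]
eef_rot: [0.766, 0.643, -0.003, 0.002]
wrist_force: [-1.5, -8.3, -4.1]
grip_width: 0.004
finger_force: 4.0
```

Request:
shift_gripper(segments="0.002 0 0 0\n0.004 0 0 0\n0.004 0 0 0\n0.004 0 0 0")

```text
t: 15.33
position: [0.5346, 0.1088, 0.0923]
eef_rot: [0.767, 0.642, -0.006, 0.003]
wrist_force: [-3.1, -13.6, 1.7]
grip_width: 0.006
finger_force: 7.3
```

Even at 14 N it doesn't move, so the slide is at its end stop. I'll retreat and check the cover's height once more by code before handing in.

Request:
shift_gripper(segments="-0.024 0 0 0\n-0.024 0 -0.04 0\n-0.024 0 -0.08 0\n-0.024 0 -0.12 0\n-0.024 0 -0.12 0\n-0.024 0 -0.12 0\n-0.024 0 -0.12 0\n-0.024 0 -0.12 0")

```text
t: 16.0
position: [0.5308, 0.0924, 0.2115]
eef_rot: [0.766, 0.643, -0.001, -0.0]
wrist_force: [0.0, 0.6, 0.1]
grip_width: 0.003
finger_force: 0.0
```

Run:
```python
from h import *
w=cam("wrist");i=robot.capture("wrist");u=np.linalg.inv(w[1])@[.5385,.1262,.09,1];c=w[0];g=(c["fx"]*u[0]/u[2]+c["cx"],c["fy"]*u[1]/u[2]+c["cy"])
u0,v0=int(g[0])-15,int(g[1])-15;m=cv2.inRange(i[v0:v0+30,u0:u0+30].max(2),0,55);k=max(cv2.findContours(m,0,2)[0],key=cv2.contourArea);b=cv2.boundingRect(k)
print("knob",plane(w,(b[0]+b[2]/2+u0,b[1]+b[3]/2+v0),.09).round(4))
a,b=cv2.imread("pics/scene0.png"),robot.capture("scene");d=cv2.absdiff(a,b).max(2)
for n,(x0,x1,y0,y1) in dict(timer=(265,306,260,293),dropper=(222,242,192,218),pen=(314,346,172,200),tube=(374,393,200,211)).items():print(n,d[y0:y1,x0:x1].mean().round(1))
print(robot.state()["wrist_force"].round(1))
```

```text
knob [0.5387 0.1262 0.09  ]
timer 21.4
dropper 11.8
pen 29.6
tube 18.0
[-0.   0.4 -0.6]
```

```bash
python3 -c "
from cell import robot
print(robot.hand_in())"
```

```text
the job is handed in; nothing more can be done
None
```

The cover is pressed home in the well, the slide is pushed across to its end stop (about 20 mm measured), and the job was handed in at about 16 s; the hand-in call returned no verdict. The bystanders were not touched in any move, but my final image check on them was inconclusive because of shadows.

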